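# Unscrew the spindle cap over the spent tape core and hold it

## Task

One roll on the twin-spindle tape stand is used up: only its bare cardboard core is left. Unscrew the cap from that spindle so the core can be changed - the two spindles have opposite threads and nothing shows which is which, so feel which way this cap gives - and finish still holding the cap upright and steady straight above its spindle, lifted at least 5 cm off its seat, without letting go. Leave the core on its post, the other cap screwed down, and everything else on the bench where it is.

Things in the scene. Friction and masses are not known exactly. Their poses are not given: they have to be found in the camera images.
- core_cap: the cap to take off: fluted steel screw cap, 200 g, on the bare cardboard core. Round grip 46 mm across from 7 to 38 mm above its underside, over a 54 mm wide, 5 mm thick flange; a small raised rib on top points along its x. Origin: centre of its underside (68 mm above the bench when screwed home), z up along the screw axis. If let go part-way it stays where it was turned to.
- cap_top (a point): centre of the top of core_cap, 38 mm above its underside. Inside, two pins run in a thread that climbs 20 mm per turn. The cap starts screwed home: turned the wrong way it meets a firm stop within about 0.2 rad; turned the right way (clockwise or anticlockwise, it varies) it climbs and after about 2.3 rad (7 mm of climb) is free to be lifted straight up.
- roll_cap: the other, identical cap, on the full roll; not to be touched. Origin: centre of its underside, z up.
- core: the spent roll: bare cardboard tube 50 mm across, 41 mm bore, 50 mm tall, loose on the 37 mm post of its spindle, clamped under core_cap. Origin: centre of its underside, 18 mm above the bench.
- full_roll: full roll of paper tape, 110 mm across, 50 mm tall, on the other spindle under roll_cap. Origin: centre of its underside, 18 mm above the bench.
- stand: twin-spindle tape stand bolted to the bench: grey base plate 170 mm (its x) by 370 mm (its y), 12 mm thick. Guide pins and tear blades at its front (-x) corners reach 60 mm above the bench. Its two upright spindles are 170 mm apart; the core may be on either. Origin: centre of the plate's underside.
- left_post (a point): axis of the stand's +y spindle, 68 mm above the bench (level of the seated caps' underside); its threaded stud ends 89 mm above the bench, hidden in the cap.
- right_post (a point): the same for the stand's -y spindle.
- folder: bone folder 140 x 20 x 4 mm lying on the front edge of the stand's base plate. Origin: centre of its underside.
- jar: glass jar 56 mm across, 85 mm tall, behind the stand. Origin: centre of its underside.
- weight: steel paperweight 60 mm across, 68 mm tall, behind the stand. Origin: centre of its underside.
- spare_roll: spare full roll of paper tape, 110 mm across, 50 mm tall, flat on the bench left of the stand. Origin: centre of its underside.
- brush: flat paste brush 200 x 120 x 19 mm lying on the bench right of the stand. Origin: near the middle of its underside.
- bowl: white bowl 110 mm across, 50 mm tall, on the bench at the robot's right. Origin: centre of its underside.

How it is judged (in metres and radians):
At the end, for the whole second after the job is handed in: core_cap gripped by the fingers (over 2 N), at rest, underside 114 to 350 mm above the bench (clear of the stud), within 40 mm of straight above the core, upright within 0.25 rad; core and full roll within 12 mm and the other cap within 6 mm of their starts, core still down on its post (height (world z) of core_cap between 0.114 and 0.35 m and horizontal distance between core_cap and core below 0.04 m and angle between core_cap's own z axis and vertical below 0.25 rad and linear speed of core_cap below 0.03 m/s and contact force between core_cap and the fingers above 2 N and height (world z) of core below 0.024 m and distance of each of core, full_roll from where it was at the start of the episode below 0.012 m and distance of roll_cap from where it was at the start of the episode below 0.006 m); the arm keeps its last pose, push and grip.
It fails at once if the other cap is unscrewed or shifted (distance of roll_cap from where it was at the start of the episode above 0.008 m).
It fails at once if the core or full roll is pulled off its seat (distance of any of core, full_roll from where it was at the start of the episode above 0.02 m).
It fails at once if something else on the bench is disturbed (distance of any of folder, jar, weight, spare_roll, brush, bowl from where it was at the start of the episode above 0.02 m).
It also fails if it takes over 51 s, if anything falls off the work surface, if the arm or the gripper's body presses on something with over 40 N, if the wrist force passes 120 N, or if a joint passes its speed limit or range.

## Robot

A 7-joint arm with a two-finger parallel gripper is mounted at the origin on the work surface. World frame = base frame: x ahead of the robot, y to its left, z up, the work surface at z = 0. Lengths are in m, angles in degrees, forces in N, time in s.
With the tool pointing down it reaches from about 0.425 to 0.875 m from the base axis. Payload 4.7 kg.
Tool frame: the origin (TCP) lies where the fingers leave the gripper's body, on its centre line; the fingertips stand 73 mm ahead of it and the grasp point (between the pads) lies 54 mm ahead of it; z points along the fingers, y is the line along which they close (so a half turn about z gives the same grasp; the last joint's range is limited). The gripper opens to 85 mm and grips with 20 to 120 N. Pads are 22 mm wide; open, the fingers measure 114 mm over their backs; the gripper's body (76 mm by 85 mm) begins 54 mm behind the grasp point. The pads swing forward as they close: fully open they stand 13 mm farther back than shut.
Start: joints at [-62.905, 18.392, -4.016, 83.108, 1.295, 78.541, -3.26], TCP at [0.288, 0.583, 0.304] pointing down, gripper open.
Joint ranges: [-163.93, 163.93], [-17.29, 119.83], [-79.2, 71.16], [3.27, 140.29], [-89.18, 269.18], [5.43, 117.66], [-154.24, 154.24]. Speed limits (degrees/s): [147.25, 147.25, 180, 180, 180, 180, 180].

## Interface

Orientations are given as [roll, pitch, yaw] about the fixed x, y, z axes, in that order (R = Rz(yaw) Ry(pitch) Rx(roll)).
In Python, from bench import get_obs, grab_frame, get_calibration, job_done gives the robot as it stands.
- The arm moves only by the tool play_rows, never from a script. Its argument "plan" is one flat list of numbers, 4 for each row, row after row: the shift along the tool's x, y, z in cm, then the turn about the tool's z in degrees. A call has 1 to 10 rows; each row is the pose to reach, as a shift and turn from the pose commanded when the call began, along the tool's axes at that moment; what a row does not reach only later rows make up. A row lasts 1/8 s, in which the tool goes at most 62.5 mm and 10.7 degrees, less where a joint would pass 70% of its speed; a pose out of reach is approached as far as the arm can. A call with a gripper value outside its range is refused whole. "grip" is the opening, from 0 (shut) to 1 (fully open), set as the call begins (left out, the last holds). The fingers move at their own pace and stop on an object; "grip_force" is the grip in N (left out, the last holds). Time passes only in rows, so rows that repeat a pose let the fingers close. It gives the time, the measured TCP pose, the force, the opening and the grip force at its end, in the units of the state.
- get_obs(): the state, without advancing time (a new reading comes with each control period).
- grab_frame(name): name is "side" or "top" or "wrist"; returns the picture (420x560x3 uint8, blue, green, red); there is no depth.
- get_calibration(name): a dict with "mtx" (3x3 intrinsics, pixels), "T" (4x4, takes a point from camera to world coordinates); the wrist camera has in their place "T_tool_cam" (4x4, takes a point from camera to tool coordinates, whose origin is the TCP and whose axes are the flange's). Camera axes: x right, y down, z forward; pixel columns grow to the right and rows downward; lengths in m; the calibration is good to about 2 mm. A picture is of the moment at which its call begins: read the wrist's pose just before it. get_calibration takes no time and is no camera call.
- job_done(): hands the job in; it is judged then, once.
The state is a dict: "time_s": time; "q": joint angles; "joint_velocities": joint speeds; "joint_efforts": joint torques, N m; "eef_pos": TCP position; "eef_rot": TCP orientation; "force": force on the tool from outside, world axes, zero at the start; "torque": the same for the moment, N m; "opening": finger opening in m; "grasp_force": force on a finger pad.
Only numpy, scipy, OpenCV 4.12 (cv2) and the standard library are available. Lean on these libraries where they do the work, as an engineer would, in place of code of your own. Each camera call takes 0.05 s, during which the arm holds its last target. There are 200 camera calls.

## Working session

There is one attempt and no reset: what is moved stays moved. The work goes in short steps, Python scripts to look and compute and a tool call to move; the robot and the scene stay as the last step left them, time stands still between calls to the robot, and variables do not carry over. Pictures are saved under pics/ and viewed, at most 10 in all, crops included, and the job is handed in when it is done.

Besides the shell and the picture viewer there is one more tool, called as name(argument=value, ...) on one line, values as JSON. play_rows: Moves the arm, as the interface text tells. Its arguments: {"type":"object","properties":{"plan":{"type":"array"},"grip":{"type":"number"},"grip_force":{"type":"number"}},"required":["plan"]}

```bash
mkdir -p pics; python3 - <<'E'
from bench import *
import cv2,numpy as np
o=get_obs();print({k:np.round(v,3).tolist() for k,v in o.items()})
for n in("top","side"):
    cv2.imwrite(f"pics/{n}0.png",grab_frame(n));c=get_calibration(n);print(n,np.round(c["mtx"],1).tolist(),np.round(c["T"],3).tolist())
print(get_calibration("wrist"))
E
```

```text
{'time_s': 0.0, 'q': [-62.906, 18.44, -4.014, 83.176, 1.293, 78.541, -3.26], 'joint_velocities': [0.022, 0.101, -0.029, 0.027, 0.013, -0.031, 0.076], 'joint_efforts': [0.0, -49.357, -0.382, -31.434, 0.013, 0.011, -0.0], 'eef_pos': [0.288, 0.582, 0.303], 'eef_rot': [-179.888, 0.005, 153.713], 'force': [-0.407, -0.732, -0.056], 'torque': [0.023, 0.029, -0.034], 'grasp_force': 0.0, 'opening': 0.085}
top [[506.3, 0.0, 284.7], [0.0, 506.3, 202.4], [0.0, 0.0, 1.0]] [[-0.023, -0.985, 0.168, 0.28], [-1.0, 0.024, 0.006, -0.037], [-0.01, -0.168, -0.986, 1.557], [0.0, 0.0, 0.0, 1.0]]
side [[432.7, 0.0, 273.9], [0.0, 432.7, 208.0], [0.0, 0.0, 1.0]] [[0.738, -0.39, 0.55, -0.168], [-0.674, -0.413, 0.612, -0.799], [-0.011, -0.823, -0.568, 0.809], [0.0, 0.0, 0.0, 1.0]]
{'mtx': array([[313.27031247,   0.        , 277.46662097],
       [  0.        , 313.27031247, 209.53915421],
       [  0.        ,   0.        ,   1.        ]]), 'T_tool_cam': array([[ 7.45258200e-04, -9.52354356e-01, -3.04992827e-01,
         7.83774705e-02],
       [ 9.99999700e-01,  6.44837861e-04,  4.29989883e-04,
        -3.67405826e-04],
       [-2.12831816e-04, -3.04993056e-01,  9.52354551e-01,
        -6.97481118e-02],
       [ 0.00000000e+00,  0.00000000e+00,  0.00000000e+00,
         1.00000000e+00]])}
```

View pics/top0.png

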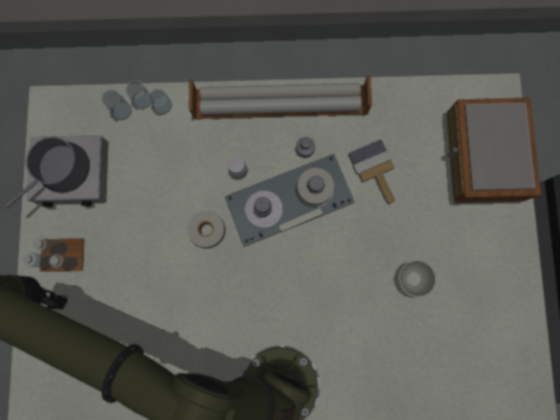

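View pics/side0.png

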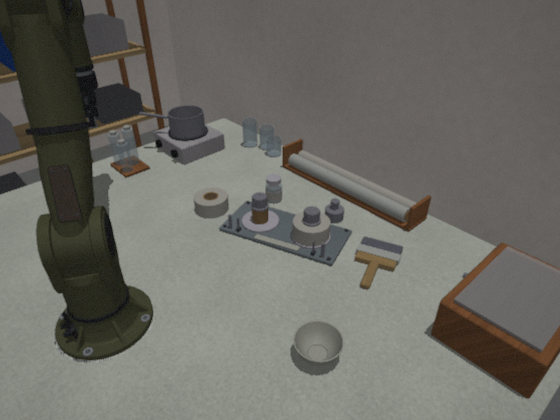

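The core (brown) is on the left (+y) spindle: its cap is at about (262,207) in the top view and (260,202) in the side view. The full roll's cap is at (316,184) in the top view.

```bash
cat > h.py <<'E'
import numpy as np,cv2
from bench import *
def cast(n,u,v,z):
    c=get_calibration(n);d=c["T"][:3,:3]@np.linalg.solve(c["mtx"],[u,v,1.]);p=c["T"][:3,3]
    return p+d*(z-p[2])/d[2]
def castw(u,v,z,o):
    from scipy.spatial.transform import Rotation as R
    c=get_calibration("wrist");Rw=R.from_euler("xyz",o["eef_rot"],degrees=True).as_matrix()
    T=c["T_tool_cam"];d=Rw@T[:3,:3]@np.linalg.solve(c["mtx"],[u,v,1.]);p=np.array(o["eef_pos"])+Rw@T[:3,3]
    return p+d*(z-p[2])/d[2]
E
python3 - <<'E'
from h import *
a=cv2.imread("pics/top0.png")[160:240,220:340];b=cv2.imread("pics/side0.png")[170:270,210:360]
a=cv2.resize(a,(600,400),interpolation=cv2.INTER_CUBIC)
cv2.imwrite("pics/c.png",np.clip(a*1.6,0,255).astype(np.uint8))
print(cast("top",262.5,206,.106),cast("side",260,196,.106),cast("top",316.5,183,.106),cast("side",312,212,.106))
E
```

```text
[0.51849124 0.03653592 0.106     ] [0.52460648 0.03258797 0.106     ] [ 0.58275713 -0.1224791   0.106     ] [ 0.5769786  -0.13055811  0.106     ]
```

View pics/c.png

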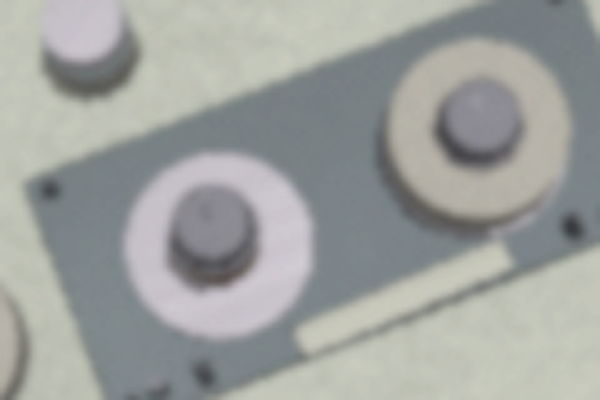

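play_rows(plan=[-4.5,-3.9,0,6,-9,-7.7,0,12,-13.5,-11.6,0,18,-18,-15.4,0,24,-22.6,-19.3,0,30,-27.1,-23.1,0,36,-31.6,-27,0,42,-36.1,-30.9,0,48,-40.7,-34.7,0,54,-45.2,-38.6,0,60], grip=1)

```text
time_s: 1.35
eef_pos: [0.5225, 0.0347, 0.3038]
eef_rot: [180.0, -0.0, 93.5]
force: [-0.3, 0.1, -1.1]
opening: 0.0855
grasp_force: 0.0
```

play_rows(plan=[0,0,0,0,0,0,0,0,0,0,0,0])

```text
time_s: 1.72
eef_pos: [0.5217, 0.0383, 0.3037]
eef_rot: [-180.0, -0.0, 93.9]
force: [0.0, -0.7, 1.1]
opening: 0.0857
grasp_force: 0.0
```

```bash
python3 - <<'E'
from h import *
o=get_obs();print({k:np.round(v,3).tolist() for k,v in o.items()})
cv2.imwrite("pics/w1.png",np.clip(grab_frame("wrist")*1.4,0,255).astype(np.uint8))
E
```

```text
{'time_s': 1.725, 'q': [-31.203, 2.571, 25.0, 101.892, -1.152, 75.813, -2.04], 'joint_velocities': [-0.246, -0.052, 0.072, -0.057, 0.149, -0.091, 0.025], 'joint_efforts': [0.491, -30.276, 1.032, -31.126, 0.053, 0.003, -0.001], 'eef_pos': [0.522, 0.038, 0.304], 'eef_rot': [-179.966, -0.029, 93.902], 'force': [0.01, -0.713, 1.12], 'torque': [-0.001, 0.04, -0.0], 'grasp_force': 0.0, 'opening': 0.086}
```

View pics/w1.png

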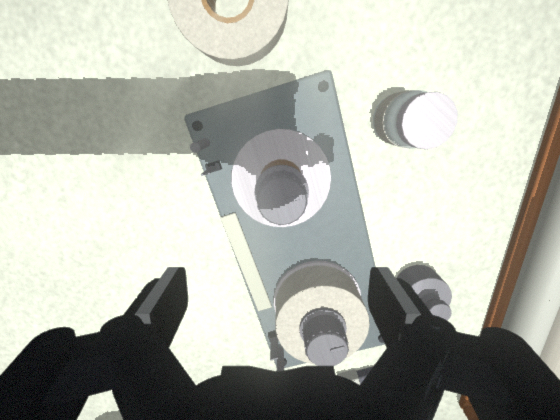

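Cap top is centred near (282,201), the other cap top at (327,350).

```bash
python3 - <<'E'
from h import *
o=get_obs();g=cv2.cvtColor(cv2.imread("pics/w1.png"),cv2.COLOR_BGR2GRAY)
print(castw(282,201,.106,o),castw(327,350,.106,o),castw(421,120,.085,o))
c=cv2.resize(g[130:250,210:350],(700,600),interpolation=cv2.INTER_CUBIC);cv2.imwrite("pics/w1c.png",c)
E
```

```text
[0.52535321 0.0388959  0.106     ] [ 0.5842049  -0.11968499  0.106     ] [0.64346881 0.11580702 0.085     ]
```

View pics/w1c.png

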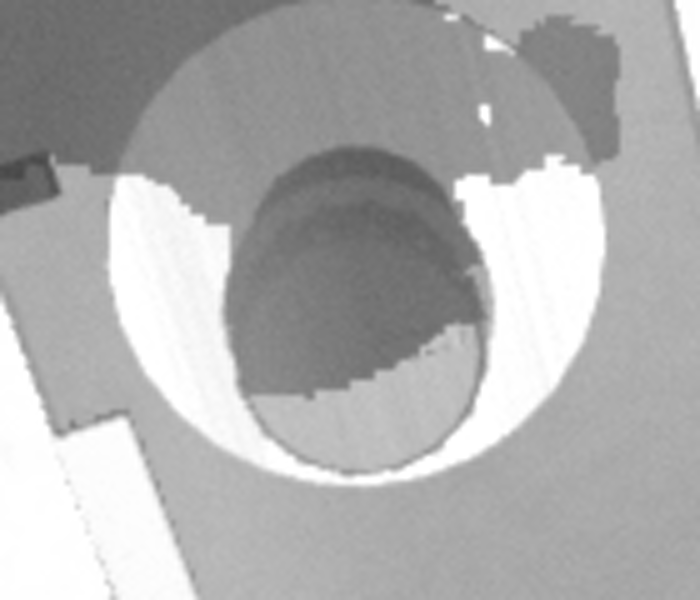

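play_rows(plan=[0,0.3,2,0,0,0.3,5,0,0,0.3,8,0,0,0.3,11,0,0,0.3,13,0,0,0.3,14.2,0,0,0.3,15,0,0,0.3,15.2,0,0,0.3,15.2,0,0,0.3,15.2,0])

```text
time_s: 3.02
eef_pos: [0.5256, 0.0368, 0.1526]
eef_rot: [179.9, -0.0, 93.7]
force: [-0.2, 0.4, 0.7]
opening: 0.0853
grasp_force: 0.0
```

```bash
python3 - <<'E'
from h import *
o=get_obs();print(np.round(o["eef_pos"],4),o["force"])
cv2.imwrite("pics/w2.png",np.clip(grab_frame("wrist")*1.4,0,255).astype(np.uint8))
E
```

```text
[0.5256 0.0368 0.1526] [-0.16291019  0.4180854   0.67496657]
```

View pics/w2.png

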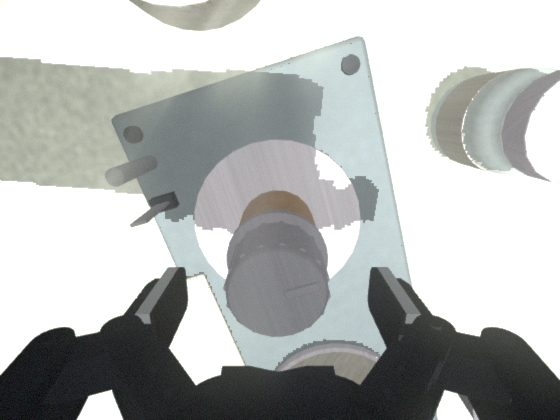

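The cap top is centred at about (277,287) with radius about 52 px. It is centred between the fingers, but 3–4 mm along tool +x.

play_rows(plan=[0.35,0,0,0,0.35,0,0,0,0.35,0,0,0])

```text
time_s: 3.45
eef_pos: [0.525, 0.0403, 0.1519]
eef_rot: [180.0, 0.0, 93.7]
force: [0.2, 0.2, -0.5]
opening: 0.0857
grasp_force: 0.0
```

play_rows(plan=[0,0,0,0,0,0,0,0,0,0,0,0,0,0,0,0,0,0,0,0,0,0,0,0,0,0,0,0,0,0,0,0], grip=0, grip_force=60)

```text
time_s: 4.45
eef_pos: [0.5253, 0.0402, 0.1523]
eef_rot: [180.0, -0.0, 93.7]
force: [0.5, -0.9, 5.2]
opening: 0.0446
grasp_force: 61.6
```

```bash
python3 - <<'E'
from h import *
o=get_obs();print({k:np.round(v,3).tolist() for k,v in o.items()})
E
```

```text
{'time_s': 4.45, 'q': [-29.876, 11.374, 24.916, 111.455, -5.609, 58.288, 1.274], 'joint_velocities': [-0.023, -0.038, -0.087, -0.014, -0.049, -0.036, 0.057], 'joint_efforts': [-0.137, -32.703, 2.323, -25.209, -0.093, -0.218, -0.01], 'eef_pos': [0.525, 0.04, 0.152], 'eef_rot': [179.96, -0.005, 93.713], 'force': [0.484, -0.916, 5.215], 'torque': [-0.059, 0.156, -0.003], 'grasp_force': 61.609, 'opening': 0.045}
```

play_rows(plan=[0,0,0,3,0,0,0,6,0,0,0,9,0,0,0,12,0,0,0,15,0,0,0,15,0,0,0,15])

```text
time_s: 5.32
eef_pos: [0.5253, 0.0401, 0.1523]
eef_rot: [179.9, -0.0, 78.7]
force: [-0.0, -0.9, 4.8]
opening: 0.0445
grasp_force: 61.7
```

```bash
python3 - <<'E'
from h import *
o=get_obs();print({k:np.round(v,3).tolist() for k,v in o.items()})
E
```

```text
{'time_s': 5.325, 'q': [-31.384, 11.484, 26.609, 111.504, -6.012, 58.29, -13.367], 'joint_velocities': [0.07, -0.066, -0.033, -0.078, 0.066, -0.063, 0.068], 'joint_efforts': [-0.303, -32.367, 2.338, -25.121, -0.129, -0.099, 0.02], 'eef_pos': [0.525, 0.04, 0.152], 'eef_rot': [179.948, -0.011, 78.705], 'force': [-0.014, -0.86, 4.83], 'torque': [-0.162, 0.096, -0.012], 'grasp_force': 61.743, 'opening': 0.044}
```

play_rows(plan=[0,0,0,3,0,0,0,6,0,0,0,9,0,0,0,12])

```text
time_s: 5.82
eef_pos: [0.5256, 0.0401, 0.1526]
eef_rot: [179.9, -0.0, 66.6]
force: [-0.5, -0.2, 5.9]
opening: 0.0449
grasp_force: 62.0
```

```bash
python3 - <<'E'
from h import *
o=get_obs();print({k:np.round(v,3).tolist() for k,v in o.items() if k in("eef_rot","eef_pos","force","torque","q")})
cv2.imwrite("pics/w3.png",np.clip(grab_frame("wrist")*1.4,0,255).astype(np.uint8))
E
```

```text
{'q': [-32.617, 11.566, 27.991, 111.512, -6.342, 58.308, -25.145], 'eef_pos': [0.526, 0.04, 0.153], 'eef_rot': [179.915, -0.039, 66.633], 'force': [-0.488, -0.174, 5.852], 'torque': [-0.163, 0.121, 0.147]}
```

View pics/w3.png

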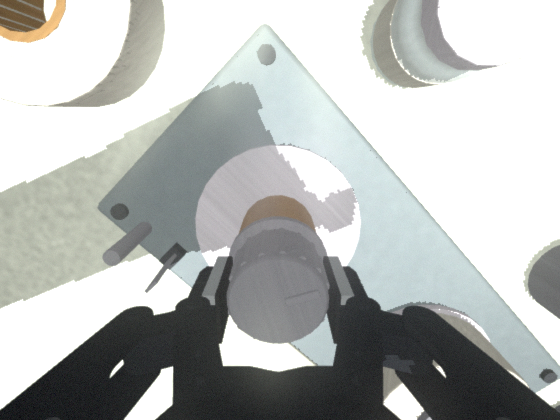

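The rib keeps the same direction in the picture (near (303,294)), so the cap turned 27° with the gripper. This is the giving direction, so I'll continue and follow the climb.

play_rows(plan=[0,0,-0.06,6,0,0,-0.12,12,0,0,-0.17,18,0,0,-0.22,24,0,0,-0.26,30,0,0,-0.3,36,0,0,-0.34,42,0,0,-0.37,48,0,0,-0.41,54,0,0,-0.44,60])

```text
time_s: 7.12
eef_pos: [0.5259, 0.0398, 0.1563]
eef_rot: [179.9, -0.2, 6.5]
force: [2.8, -1.7, -0.2]
opening: 0.0447
grasp_force: 61.3
```

```bash
python3 - <<'E'
from h import *
o=get_obs();print({k:np.round(v,3).tolist() for k,v in o.items() if k in("eef_rot","eef_pos","force","torque","q","grasp_force")})
E
```

```text
{'q': [-39.073, 11.925, 35.241, 111.539, -7.944, 58.766, -83.787], 'eef_pos': [0.526, 0.04, 0.156], 'eef_rot': [179.934, -0.151, 6.511], 'force': [2.82, -1.69, -0.216], 'torque': [-0.223, -0.742, 0.057], 'grasp_force': 61.333}
```

play_rows(plan=[0,0,-0.03,6,0,0,-0.07,12,0,0,-0.1,18,0,0,-0.13,24,0,0,-0.17,30,0,0,-0.2,36,0,0,-0.23,42,0,0,-0.27,48,0,0,-0.3,54,0,0,-0.33,59])

```text
time_s: 8.38
eef_pos: [0.5259, 0.0387, 0.1596]
eef_rot: [-180.0, -0.2, -52.5]
force: [2.7, -3.7, -0.1]
opening: 0.0446
grasp_force: 61.3
```

```bash
python3 - <<'E'
from h import *
o=get_obs();print({k:np.round(v,3).tolist() for k,v in o.items() if k in("eef_rot","eef_pos","force","torque","q","grasp_force")})
cv2.imwrite("pics/w4.png",np.clip(grab_frame("wrist")*1.4,0,255).astype(np.uint8))
E
```

```text
{'q': [-45.978, 12.699, 43.21, 111.578, -9.91, 59.328, -140.904], 'eef_pos': [0.526, 0.039, 0.16], 'eef_rot': [-179.961, -0.201, -52.499], 'force': [2.743, -3.724, -0.118], 'torque': [-0.78, -0.676, 0.024], 'grasp_force': 61.336}
```

View pics/w4.png

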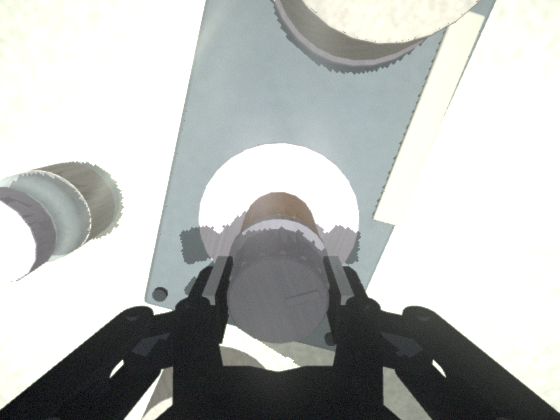

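The rib is unchanged at about (300,295), and a gap has opened between cap and core. The cap has turned about 146°, so I'll lift gently.

play_rows(plan=[0,0,-0.1,0,0,0,-0.2,0,0,0,-0.3,0,0,0,-0.5,0,0,0,-0.5,0])

```text
time_s: 9.05
eef_pos: [0.5252, 0.0386, 0.164]
eef_rot: [180.0, -0.2, -52.2]
force: [4.1, -4.3, -3.6]
opening: 0.0444
grasp_force: 61.9
```

play_rows(plan=[0,0,-0.3,0,0,0,-0.6,0,0,0,-1,0,0,0,-1.5,0,0,0,-2,0,0,0,-2.5,0,0,0,-3,0,0,0,-3.5,0,0,0,-4,0,0,0,-4,0])

```text
time_s: 10.3
eef_pos: [0.5252, 0.0402, 0.2051]
eef_rot: [-179.9, -0.0, -52.3]
force: [-0.4, 0.2, -2.4]
opening: 0.0445
grasp_force: 62.0
```

play_rows(plan=[0,0,-0.5,0,0,0,-1,0,0,0,-1.5,0,0,0,-2,0,0,0,-2.5,0,0,0,-2.8,0,0,0,-3,0,0,0,-3,0,0,0,-3,0,0,0,-3,0])

```text
time_s: 11.55
eef_pos: [0.5249, 0.0402, 0.2345]
eef_rot: [180.0, 0.0, -52.3]
force: [-0.5, -0.3, -2.1]
opening: 0.0449
grasp_force: 62.0
```

```bash
python3 - <<'E'
from h import *
o=get_obs();print({k:np.round(v,3).tolist() for k,v in o.items() if k in("eef_rot","eef_pos","force","torque","joint_velocities","grasp_force")})
w=cv2.resize(grab_frame("wrist"),(400,300));s=cv2.resize(grab_frame("side")[150:270,180:340],(400,300),interpolation=cv2.INTER_CUBIC)
cv2.imwrite("pics/f.png",np.clip(np.hstack([w,s])*1.4,0,255).astype(np.uint8))
E
```

```text
{'joint_velocities': [0.061, -0.002, -0.069, -0.09, 0.016, 0.004, -0.01], 'eef_pos': [0.525, 0.04, 0.234], 'eef_rot': [179.983, 0.003, -52.285], 'force': [-0.459, -0.275, -2.098], 'torque': [0.007, -0.009, 0.003], 'grasp_force': 61.965}
```

View pics/f.png

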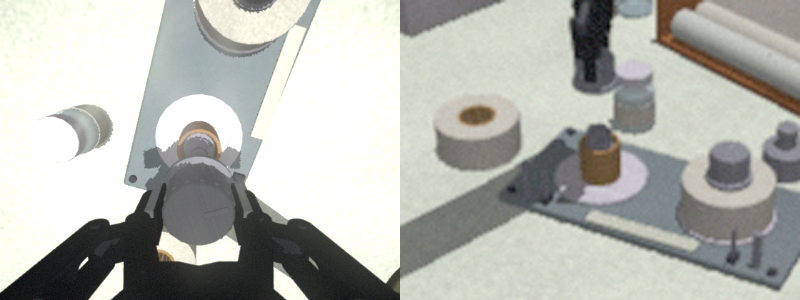

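The cap is held well above its spindle, at about (595,75) in the right half of the picture. The wrist force of -2.1 N matches the weight of the 200 g cap. The core is still down on its post at (600,158), and the other cap is in place.

```bash
python3 -c "from bench import *;print(job_done())"
```

```text
the job is handed in; nothing more can be done
None
```

The core cap came off turning clockwise seen from above, and I handed the job in with it gripped upright about 8 cm above its seat, straight over its spindle; the final pictures show the core still on its post and the other cap in place.

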